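Open the pushpin jar, then slide the cork pin rail out over the riser's edge and hold it

TASK

A colleague at the visitors' side wants to pin slips along the pin rail (the wooden strip with a cork face that lies on the desk riser): first lift the domed lid off the pushpin jar by its knob and set it down gently, knob up, on the bare counter. Then slide the rail along the riser, without lifting or tipping it, straight out over the riser's far edge (the one away from you) until the joint between cork and bare wood is right over that edge and the rail is square to it. Finish while still holding the bare wooden end flat down on the riser, since let go it would tip off, and leave everything else standing where it is.

Things in the scene. Friction and masses are not known exactly. Their poses are not given: they have to be found in the camera images.
- lid: domed tin lid, loose on the jar, 76 mm across, 42 mm high, about 70 g. Origin: centre of its flat underside, z up through the knob. A plug below, 57 mm across and 6 mm deep, sits loosely in the jar's 64 mm mouth; the flange lies on the rim; the dome tops out 20 mm above the origin. On the counter it stands on the plug with its origin at height 0
- lid_knob (a point): centre of the top of the lid's round knob, 42 mm above the lid's underside, on its axis. The knob's head is 20 mm across and 15 mm tall (its underside 15 mm below this point, 7 mm over the dome); a grasp from above with the TCP level with this point takes it
- jar: clear glass jar of pushpins, a plain cylinder 72 mm across and 75 mm high, about 0.32 kg, loose on the turntable's tray, 78 mm from its centre. Origin: centre of its underside, z up. With the lid on, the lid's origin lies 69 mm above it
- turntable: chrome rotary desk turntable, fixed left or right of the middle of the counter (the riser is on the other side; the counter between them, at least 140 mm wide, is bare from x = 0.44 to 0.66 m). Origin: on its axis at counter height. Its round tray, 282 mm across, floor 24 mm and rim 32 mm above the counter, can turn; it carries the jar, stapler, punch and eraser
- riser: dark wooden desk riser (low shelf) fixed on the counter: top board 230 mm (its x) by 320 mm (its y), upper face 85 mm above the counter, on two side panels. Origin: under its centre at counter height; its x axis points outward to the visitors' side, away from the robot, square to the far edge
- riser_edge (a point): middle of the riser's far (visitors' side) upper edge, 115 mm along the riser's x from its origin, 85 mm above the counter; the edge runs along the riser's y
- pin_rail: the pin rail: loose wooden strip 300 mm long (its x), 50 mm wide (its y), 16 mm thick, about 0.2 kg, lying flat on the riser, cork end outward, overhanging by 60 to 100 mm. Origin: centre of its underside, its balance point; x points to the cork end. The outer 180 mm are faced with cork, the inner 120 mm (x -150 to -30 mm) are bare pale wood, to be gripped across the width
- rail_joint (a point): middle of the joint line across the rail's top face where the cork meets the bare wood: x = -30 mm on the rail, 16 mm above its underside. To be brought right over the riser's far edge; the rail then overhangs by 180 mm, 30 mm past its balance point
- rail_tail (a point): middle of the lower edge of the rail's bare inner end: x = -150 mm on the rail, at its underside
- stapler: white stapler 126 by 36 by 54 mm on the turntable's tray; origin under its centre. Leave alone
- hole_punch: yellow two-hole punch 100 by 50 by 60 mm on the tray; origin under its centre. Leave alone
- eraser: red eraser block 55 by 24 by 14 mm on the tray; origin under its centre. Leave alone
- call_bell: chrome call bell, 76 mm across and 59 mm high, on the riser beside the rail; origin under its centre. Leave alone
- name_plate: walnut name plate stand 215 mm wide (its y), 55 mm deep and 57 mm high, on the counter beyond the middle; origin under its centre. Leave alone
- tape_dispenser: black tape dispenser 145 by 58 by 82 mm at one side of the counter; origin under its centre. Leave alone
- pen_cup: dark steel cup of pens, 78 mm across, 95 mm high, pens up to 160 mm, at one side of the counter; origin under its centre. Leave alone

How it is judged:
On the way, in this order (a step that is already met when the one before it is completed fails the run):
1. the lid is lifted off the jar by the fingers, clear of the rim (z of lid in the frame of jar above 0.09 m and contact force between the fingers and lid above 0.2 N and contact force between lid and jar below 0.02 N), for 0.1 s.
2. the lid lies on the counter, knob up, let go and at rest (height (world z) of lid below 0.004 m and angle between lid's own z axis and vertical below 0.1 rad and contact force between the fingers and lid below 0.02 N and linear speed of lid below 0.02 m/s), for 0.2 s.
At the end, for the whole second after the job is handed in: Fingers still hold the rail (over 1 N); it lies flat (tilt under 0.03 rad) and still on the riser, pressing on it with over 1 N, its cork joint within 5 mm of the far edge, within 0.07 rad of square; the lid lies on the counter knob up, the jar is upright (x of rail_joint in the frame of riser_edge between -0.005 and 0.005 m and angle between the x axis of pin_rail and the x axis of riser, either way round below 0.07 rad and angle between pin_rail's own z axis and vertical below 0.03 rad and linear speed of pin_rail below 0.01 m/s and contact force between pin_rail and riser above 1 N and contact force between the fingers and pin_rail above 1 N and height (world z) of lid below 0.004 m and angle between lid's own z axis and vertical below 0.1 rad and angle between jar's own z axis and vertical below 0.05 rad); the arm keeps its last pose, push and grip.
It fails at once if the lid is dropped (it falls freely from more than about 2 cm) (contact force between the fingers and lid below 0.01 N and linear speed of lid above 0.6 m/s).
It fails at once if the rail is lifted off the riser: its inner end comes more than 15 mm above the riser's top (z of rail_tail in the frame of riser_edge above 0.015 m).
It fails at once if the rail tips by more than 0.12 rad (angle between pin_rail's own z axis and vertical above 0.12 rad).
It fails at once if the jar is shifted by more than 50 mm or tipped by more than 0.25 rad (distance of jar from where it was at the start of the episode above 0.05 m or angle between jar's own z axis and vertical above 0.25 rad).
It fails at once if a bystander is moved by more than 40 mm or tipped over (distance of any of stapler, hole_punch, eraser, call_bell, name_plate, tape_dispenser, pen_cup from where it was at the start of the episode above 0.04 m or angle between any of stapler, hole_punch, eraser, call_bell, name_plate, tape_dispenser, pen_cup's own z axis and vertical above 0.3 rad).
It also fails if it takes over 51 s, if anything falls off the work surface, if the arm or the gripper's body presses on something with over 40 N, if the wrist force passes 120 N, or if a joint passes its speed limit or range.

ROBOT

A 7-joint arm with a two-finger parallel gripper is mounted at the origin on the work surface. World frame = base frame: x ahead of the robot, y to its left, z up, the work surface at z = 0. Lengths are in m, angles in rad, forces in N, time in s.
With the tool pointing down it reaches from about 0.425 to 0.925 m from the base axis. Payload 6.8 kg.
Tool frame: the origin (TCP) lies between the finger pads, 19 mm behind the fingertips; this is the grasp point; z points along the fingers, y is the line along which they close (so a half turn about z gives the same grasp; the last joint's range is limited). The gripper opens to 85 mm and grips with 20 to 120 N. Pads are 22 mm wide; open, the fingers measure 114 mm over their backs; the gripper's body (76 mm by 85 mm) begins 54 mm behind the grasp point. The pads swing forward as they close: fully open they stand 13 mm farther back than shut.
Start: joints at [-1.402, 0.477, 0.022, 1.555, -0.011, 1.109, -0.083], TCP at [0.184, 0.649, 0.25] pointing down, gripper open.
Joint ranges: [-2.96, 2.96], [-0.34, 2.1], [-1.41, 1.46], [0.24, 2.44], [-1.37, 4.51], [0.17, 1.92], [-2.96, 2.96]. Speed limits (rad/s): [2.39, 2.39, 3.14, 3.14, 3.14, 3.14, 3.14].

INTERFACE

Orientations are given as a unit quaternion [w, x, y, z].
In Python, from station import bot, viewer, sensors gives the robot as it stands (bot), with the cameras (viewer) and the readings (sensors).
- The arm moves only by the tool nudge_tcp, called after ">>>" as name(argument=value, ...), one argument or row to a line, values as JSON. Schema: {"type":"object","properties":{"deltas":{"type":"array","items":{"type":"array","items":{"type":"number"},"minItems":5,"maxItems":5},"minItems":1,"maxItems":20},"force":{"type":"number"},"only":{"type":"string"},"quiet":{"type":"boolean"},"lines":{"type":"string"}},"required":["deltas"],"additionalProperties":false}. deltas is a list of rows, 1 to 20 of them, each of 5 numbers: dx, dy, dz in a scale on which 1.0 is 0.6 m, then a turn about the tool's z in normalised numbers (1 is pi/2 rad), then the opening from 0.0 (shut) to 1.0 (fully open); each row shifts and turns the commanded pose from where the row before left it, along the tool's axes as they then stand; what a row does not reach is not made up. A row lasts 1/10 s, in which the tool goes at most 0.05 m and 0.15 rad, less where a joint would pass 70% of its speed; a pose out of reach is approached as far as the arm can. The fingers move at their own pace and stop on an object; force is the grip in N (left out, the last holds). Time passes only in rows, so rows that do not move let the fingers close. The tool returns the time, the measured TCP pose, the force, the opening and the grip force at its end. only (a regular expression) keeps the lines of the reply that match it, lines (a string "A,B") keeps lines A to B, and quiet returns only ok. A shift or turn number past 1, either way, is cut back to 1. Input that does not fit is refused with a message, and nothing moves.
- sensors.get_obs(): the state, without advancing time (a new reading comes with each control period).
- viewer.read_camera(name): name is "scene" or "top" or "wrist"; returns the picture (480x640x3 uint8, blue, green, red); there is no depth.
- viewer.camera_info(name): a dict with "vertical_fov" (degrees; the focal length in pixels is half the picture's height over the tangent of half this angle, whatever the lens; pixels are square), "cx", "cy" (the principal point, pixels), "view" (4x4, takes a point from world to camera coordinates); the wrist camera has in their place "hand_eye" (4x4, takes a point from camera to tool coordinates, whose origin is the TCP and whose axes are the flange's). Camera axes: x right, y up, looking along -z (the intrinsics and any distortion apply to the point x, -y, -z); pixel columns grow to the right and rows downward; lengths in m; the calibration is good to about 2 mm. A picture is of the moment at which its call begins: read the wrist's pose just before it. camera_info takes no time and is no camera call.
- bot.hand_in(): hands the job in; it is judged then, once.
The state is a dict: "t": time; "q": joint angles; "joint_vel": joint speeds; "joint_torque": joint torques, N m; "eef_pos": TCP position; "tool_rot": TCP orientation; "contact_force": force on the tool from outside, world axes, zero at the start; "torque": the same for the moment, N m; "gripper_width": opening from 0.0 (shut) to 1.0 (fully open); "grasp_force": force on a finger pad.
Only numpy, scipy, OpenCV 4.12 (cv2) and the standard library are available. Lean on these libraries where they do the work, as an engineer would, in place of code of your own. Each camera call takes 0.05 s, during which the arm holds its last target. There are 200 camera calls.

## Working session

There is one attempt and no reset: what is moved stays moved. The work goes in short steps, Python scripts to look and compute and a tool call to move; the robot and the scene stay as the last step left them, time stands still between calls to the robot, and variables do not carry over. Pictures are saved under pics/ and viewed, at most 10 in all, crops included, and the job is handed in when it is done.

```bash
ls; mkdir -p pics; python3 - <<'E'
from station import bot, viewer, sensors
import cv2
for n in ("scene","top"):
    cv2.imwrite(f"pics/{n}0.png",viewer.read_camera(n)); print(n,viewer.camera_info(n))
print(viewer.camera_info("wrist")); o=sensors.get_obs(); print(o["t"],o["eef_pos"],o["tool_rot"])
E
```

```text
pics
station.py
scene {'vertical_fov': 55.581694429581006, 'cx': 319.80909131354315, 'cy': 243.6563682943738, 'view': array([[ 0.81161129,  0.58400425, -0.01503796, -0.47978134],
       [-0.45550879,  0.64873458,  0.60963529,  0.18403317],
       [ 0.36578525, -0.48793696,  0.79253938, -1.44608204],
       [ 0.        ,  0.        ,  0.        ,  1.        ]])}
top {'vertical_fov': 49.12985886257511, 'cx': 317.8422319647655, 'cy': 244.93818379509568, 'view': array([[ 0.01306934, -0.9999119 , -0.00232148, -0.01535008],
       [ 0.98769716,  0.01254779,  0.15587453, -0.58333757],
       [-0.15583166, -0.0043301 ,  0.98777414, -1.56819648],
       [ 0.        ,  0.        ,  0.        ,  1.        ]])}
{'vertical_fov': 58.76333007501302, 'cx': 318.00260041784577, 'cy': 242.05571422802777, 'hand_eye': array([[ 4.97226913e-04,  9.55323325e-01,  2.95562343e-01,
         7.61220201e-02],
       [ 9.99999722e-01, -6.38983235e-04,  3.83028541e-04,
        -3.79231987e-04],
       [ 5.54775481e-04,  2.95562070e-01, -9.55323377e-01,
        -1.23399214e-01],
       [ 0.00000000e+00,  0.00000000e+00,  0.00000000e+00,
         1.00000000e+00]])}
0.1 [0.18433887 0.64881875 0.24912602] [-4.34639223e-05  1.37949140e-01  9.90438971e-01 -8.22763777e-04]
```

View pics/top0.png

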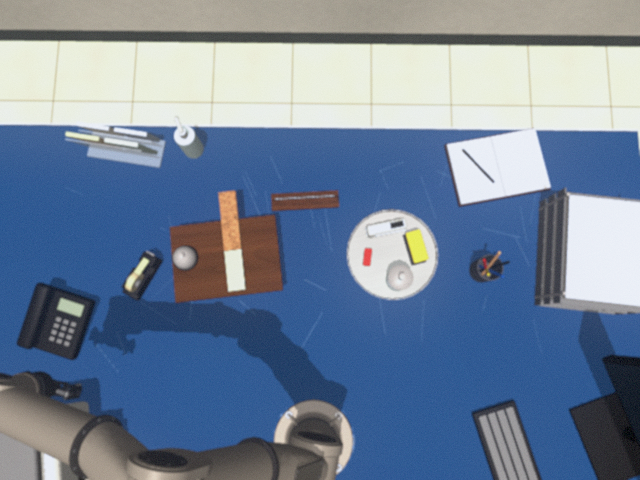

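View pics/scene0.png

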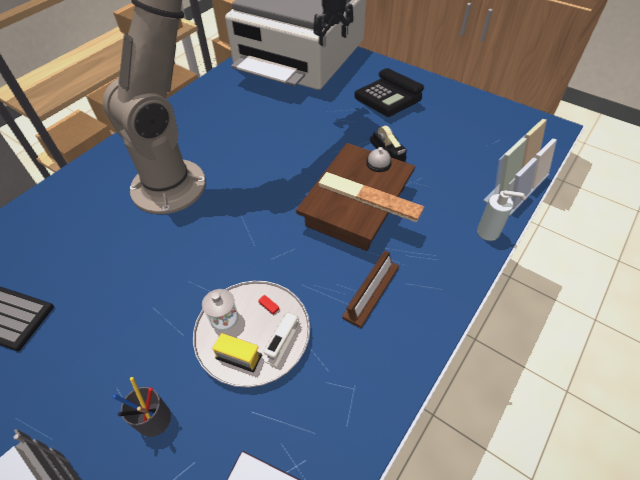

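Top view: riser at about (170–282, 213–300) with the rail at (232,240) on it, lid at (400,273) on the turntable at right. In the scene view the lid's knob is at about (217,297). I'll measure with masks now.

```bash
cat > h.py <<'E'
from station import bot, viewer, sensors
import cv2, numpy as np
def ray(n,u,v):
    c=viewer.camera_info(n); f=240/np.tan(np.radians(c["vertical_fov"]/2))
    d=np.array([(u-c["cx"])/f,-(v-c["cy"])/f,-1]); 
    if n=="wrist":
        from scipy.spatial.transform import Rotation as R
        o=sensors.get_obs(); q=o["tool_rot"]; r=R.from_quat([q[1],q[2],q[3],q[0]]).as_matrix(); H=c["hand_eye"]
        return r@H[:3,3]+o["eef_pos"], r@H[:3,:3]@d
    V=c["view"]; return -V[:3,:3].T@V[:3,3], V[:3,:3].T@d
def onz(n,u,v,z):
    p,d=ray(n,u,v); return p+d*(z-p[2])/d[2]
def tri(a,b):
    (p,d),(q,e)=a,b; s=np.linalg.lstsq(np.c_[d,-e],q-p,rcond=None)[0]
    x,y=p+s[0]*d,q+s[1]*e; return (x+y)/2,np.linalg.norm(x-y)
E
python3 - <<'E'
from h import *
t=cv2.imread("pics/top0.png");s=cv2.imread("pics/scene0.png")
a=cv2.resize(t[180:310,160:290],None,fx=4.4,fy=4.4,interpolation=cv2.INTER_CUBIC)[:560,:570]
b=cv2.resize(t[255:295,375:425],(225,180),interpolation=cv2.INTER_CUBIC)
c=cv2.resize(s[275:335,190:250],(225,225),interpolation=cv2.INTER_CUBIC)
im=np.zeros((572,800,3),np.uint8); im[:a.shape[0],:a.shape[1]]=a; im[:180,575:]=b; im[200:425,575:]=c
cv2.imwrite("pics/z0.png",im)
hsv=cv2.cvtColor(t,cv2.COLOR_BGR2HSV)
# tray disc: low-saturation bright
m=cv2.inRange(hsv,(0,0,110),(180,90,255)); m[:200]=0;m[305:]=0;m[:,:340]=0;m[:,445:]=0
p=cv2.findNonZero(m); (u,v),r=cv2.minEnclosingCircle(p); print("tray",u,v,r,onz("top",u,v,.032),np.linalg.norm(onz("top",u-r,v,.032)-onz("top",u+r,v,.032)))
E
```

```text
tray 391.76580810546875 254.55392456054688 46.589054107666016 [ 0.55847332 -0.23659457  0.032     ] 0.28785691412697634
```

View pics/z0.png

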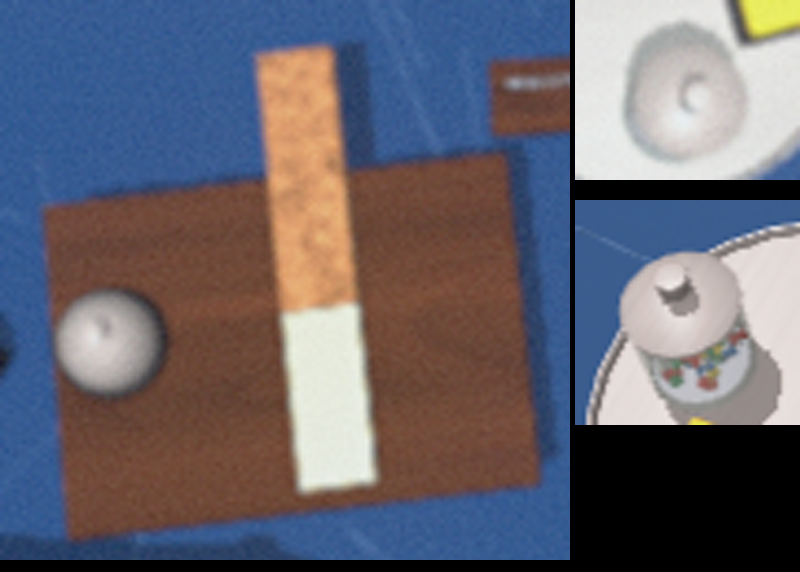

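Crop: riser corners about (170.2,227),(274.3,214.5),(282.7,290.2),(176,302); rail from (227,191) to (236.6,291), joint at (232.7,249.5); knob top about (401.4,275.9) in top and (215.9,295.5) in scene.

```bash
python3 - <<'E'
from h import *
t=cv2.imread("pics/top0.png")
for n in("top","scene"): print(n,"cam",ray(n,0,0)[0].round(3))
print("knob tri",tri(ray("top",401.4,275.9),ray("scene",215.9,295.5)), "at jar height .024+.069+.042=.135:",onz("top",401.4,275.9,.135),onz("scene",215.9,295.5,.135))
hsv=cv2.cvtColor(cv2.GaussianBlur(t,(3,3),0),cv2.COLOR_BGR2HSV)
roi=np.zeros(t.shape[:2],np.uint8); roi[185:308,163:290]=255
def rep(name,m,z):
    m=cv2.bitwise_and(m,roi); cs,_=cv2.findContours(m,0,1); c=max(cs,key=cv2.contourArea)[:,0]
    P=np.array([onz("top",u,v,z)[:2] for u,v in c])
    r=cv2.minAreaRect((P*1000).astype(np.float32)); print(name,r,cv2.boxPoints(r).round(1).tolist()); return P
H=hsv[...,0]; print("hues riser",hsv[270,200],"cork",hsv[210,229],"pale",hsv[270,235])
cork=cv2.inRange(hsv,(5,100,150),(25,255,255)); pale=cv2.inRange(hsv,(0,0,170),(180,70,255)); pale[:, :210]=0
brown=cv2.inRange(hsv,(0,60,30),(20,255,255)); roi2=roi.copy(); 
rep("cork",cork,.101); rep("pale",pale,.101); rep("rail",cv2.morphologyEx(cork|pale,cv2.MORPH_CLOSE,np.ones((3,3))),.101)
b=cv2.bitwise_or(brown,pale); b[:215,215:252]=0; b[:222,215:237]=0; b[:,272:]&=np.where(np.arange(480)[:,None]<212,0,255).astype(np.uint8)
cs,_=cv2.findContours(b&roi,0,1); rep("riser(mask)",b,.085)
for z,cn in((.085,[(170.2,227),(274.3,214.5),(282.7,290.2),(175.9,302.3)]),(.101,[(218.2,192),(235.7,190.5),(245.9,290),(228.2,292)]),(.101,[(224.1,250.5),(241.4,248.6)])):
    print(np.array([onz("top",u,v,z)[:2] for u,v in cn]).round(4).tolist())
E
```

```text
top cam [ 0.332 -0.015  1.64 ]
scene cam [ 1.002 -0.545  1.027]
knob tri (array([ 0.48216402, -0.2510033 ,  0.13108642]), np.float64(0.002129323333090311)) at jar height .024+.069+.042=.135: [ 0.48237985 -0.24951504  0.135     ] [ 0.48378213 -0.25312575  0.135     ]
hues riser [  9 123 102] cork [ 13 129 218] pale [ 38  13 234]
cork ((646.8753662109375, 258.4322509765625), (173.8739013671875, 53.71084976196289), 7.690307140350342) [[557.0999755859375, 273.3999938964844], [564.2999877929688, 220.1999969482422], [736.5999755859375, 243.5], [729.4000244140625, 296.70001220703125]]
pale ((497.74139404296875, 237.09251403808594), (121.55704498291016, 51.625919342041016), 7.98496150970459) [[434.0, 254.1999969482422], [441.1000061035156, 203.10000610351562], [561.5, 220.0], [554.2999877929688, 271.1000061035156]]
rail ((585.9254150390625, 250.17068481445312), (299.8717041015625, 53.77003479003906), 7.803577899932861) [[433.70001220703125, 256.3999938964844], [441.0, 203.1999969482422], [738.0999755859375, 243.89999389648438], [730.7999877929688, 297.20001220703125]]
riser(mask) ((541.7884521484375, 268.4114685058594), (237.98519897460938, 314.7830810546875), 7.58422327041626) [[403.1000061035156, 408.70001220703125], [444.6000061035156, 96.69999694824219], [680.5, 128.10000610351562], [639.0, 440.1000061035156]]
[[0.6264, 0.438], [0.6689, 0.125], [0.4404, 0.0942], [0.4007, 0.4083]]
[[0.7326, 0.2946], [0.7379, 0.242], [0.4385, 0.2008], [0.432, 0.2525]]
[[0.5546, 0.2695], [0.5609, 0.2184]]
```

Scale checks out (rail 300 mm, tray 288 mm, knob triangulated at z 0.131 against 0.135). I'll stop over the riser for a wrist look on the way to the lid.

The manual's scale: shifts go in shares of 0.6 m and turns go in shares of pi/2 rad. Converting my numbers, -0.0362 m is -0.0603, -0.025 m is -0.0417, -0.138 rad is -0.0879.

>>> nudge_tcp(
  deltas=[
    [0, 0, 0, -0.0879, 1],
    [0, 0, 0, -0.0879, 1],
    [0, 0, 0, -0.0879, 1],
    [-0.0417, -0.0603, -0.0067, 0, 1],
    [-0.0417, -0.0603, -0.0067, 0, 1],
    [-0.0417, -0.0603, -0.0067, 0, 1],
    [-0.0417, -0.0603, -0.0067, 0, 1],
    [-0.0417, -0.0603, -0.0067, 0, 1],
    [-0.0417, -0.0603, -0.0067, 0, 1],
    [-0.0417, -0.0603, -0.0067, 0, 1],
    [-0.0417, -0.0603, -0.0067, 0, 1],
    [-0.0417, -0.0603, -0.0067, 0, 1],
    [-0.0417, -0.0603, -0.0067, 0, 1],
    [-0.0417, -0.0603, -0.0067, 0, 1],
    [-0.0417, -0.0603, -0.0067, 0, 1],
    [0, 0, 0, 0, 1],
    [0, 0, 0, 0, 1],
  ],
)

```text
t: 1.8
eef_pos: [0.5415, 0.2588, 0.2976]
tool_rot: [-0.0, -0.067, 0.998, -0.0]
contact_force: [0.4, 0.2, -0.1]
gripper_width: 1.0
grasp_force: 0.0
```

```bash
python3 - <<'E'
from h import *
o=sensors.get_obs(); print(o["eef_pos"],o["tool_rot"],abs(o["joint_vel"]).max(),o["q"])
np.save("w1.npy",np.r_[o["eef_pos"],o["tool_rot"]]); cv2.imwrite("pics/w1.png",viewer.read_camera("wrist"))
E
```

```text
[0.54147673 0.25883534 0.29758901] [-3.33453512e-04 -6.71229017e-02  9.97744646e-01 -1.62347793e-04] 0.0442428644090901 [-0.65270476  0.31307753  0.13103165  1.6927428  -0.04432014  1.13940183
  1.19573996]
```

View pics/w1.png

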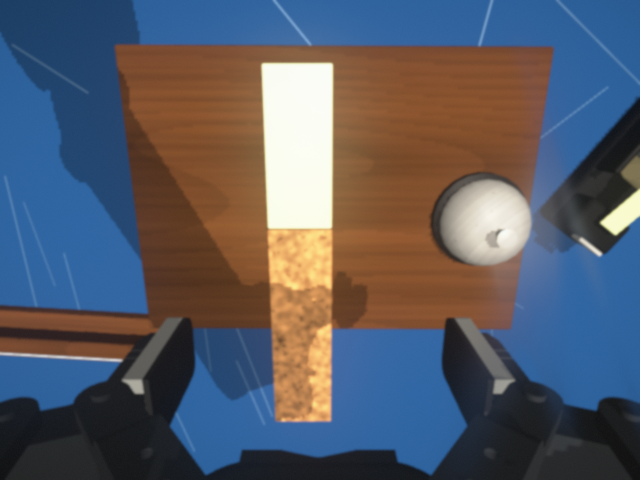

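The wrist view shows riser corners (116,44),(552,46),(512,328),(149,328), the joint line (268,229)–(332,229), and rail ends (262..333,63) and (275..331,422).

```bash
python3 - <<'E'
from h import *
R=np.array([onz("wrist",u,v,.085)[:2] for u,v in[(116,44),(552,46),(512,328),(149,328)]])
L=np.array([onz("wrist",u,v,.101)[:2] for u,v in[(262,63),(333,63),(331,422),(275,422)]])
J=np.array([onz("wrist",u,v,.101)[:2] for u,v in[(268,229),(332,229)]])
n=np.linalg.norm
print(R.round(4),"sides",n(R[0]-R[1]),n(R[2]-R[3]),n(R[1]-R[2]),n(R[0]-R[3]))
print(L.round(4),"sides",n(L[0]-L[1]),n(L[2]-L[3]),n(L[1]-L[2]),n(L[0]-L[3]))
e=R[2]-R[3]; yaw=np.arctan2(-e[0],e[1]); ax=np.array([np.cos(yaw),np.sin(yaw)])
l=L[2:].mean(0)-L[:2].mean(0); print("riser yaw",yaw,"rail yaw",np.arctan2(l[1],l[0]),"side yaw",[np.arctan2(*(d[::-1])) for d in (R[2]-R[1],R[3]-R[0])])
print("joint",J.mean(0),"to edge",(R[2:].mean(0)-J.mean(0))@ax)
E
```

```text
[[0.4395 0.0991]
 [0.3976 0.4111]
 [0.6225 0.4438]
 [0.6664 0.1276]] sides 0.3147927232815238 0.31919181708009603 0.2272512285246998 0.22863643847903534
[[0.439  0.2068]
 [0.4322 0.2558]
 [0.7295 0.2983]
 [0.7364 0.2482]] sides 0.049382056470548566 0.050558518242688824 0.30028653889179646 0.30029468576817403
riser yaw 0.13785878166948395 rail yaw 0.14011469379831223 side yaw [np.float64(0.144512448043727), np.float64(0.12521811134311006)]
joint [0.55412685 0.24798706] to edge 0.09463136004168335
```

In the tool's units: -0.0414 m is -0.069, 0.0105 m is 0.0175.

>>> nudge_tcp(
  deltas=[
    [0.0175, -0.069, 0.0083, 0, 1],
    [0.0175, -0.069, 0.0083, 0, 1],
    [0.0175, -0.069, 0.0083, 0, 1],
    [0.0175, -0.069, 0.0083, 0, 1],
    [0.0175, -0.069, 0.0083, 0, 1],
    [0.0175, -0.069, 0.0083, 0, 1],
    [0.0175, -0.069, 0.0083, 0, 1],
    [0.0175, -0.069, 0.0083, 0, 1],
    [0.0175, -0.069, 0.0083, 0, 1],
    [0.0175, -0.069, 0.0083, 0, 1],
    [0.0175, -0.069, 0.0083, 0, 1],
    [0.0175, -0.069, 0.0083, 0, 1],
    [0, 0, 0, 0, 1],
    [0, 0, 0, 0, 1],
  ],
)

```text
t: 3.25
eef_pos: [0.4842, -0.2483, 0.2375]
tool_rot: [-0.0, -0.069, 0.998, 0.0]
contact_force: [-0.1, -0.1, -1.1]
gripper_width: 1.001
grasp_force: 0.0
```

```bash
python3 - <<'E'
from h import *
o=sensors.get_obs(); print(o["eef_pos"],o["tool_rot"],abs(o["joint_vel"]).max(),o["q"])
im=viewer.read_camera("wrist"); cv2.imwrite("pics/w2.png",im)
E
```

```text
[ 0.48424019 -0.24834437  0.23751249] [-3.73952024e-04 -6.86913723e-02  9.97637775e-01  4.74560082e-04] 0.033531567996167876 [ 0.03125357  0.28610195  0.39936392  1.90425479 -0.13329886  0.97791897
  2.19916148]
```

View pics/w2.png

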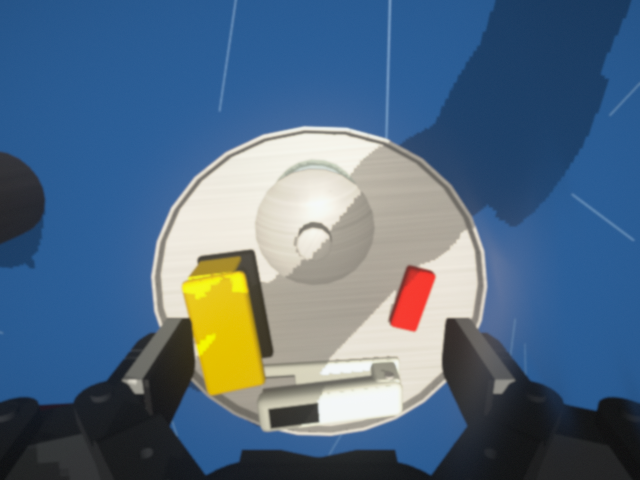

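Knob top at (313,243), flange circle about (314,225) r 59 in the wrist view; the stapler, punch and eraser stay clear of the fingers.

```bash
python3 - <<'E'
from h import *
o=sensors.get_obs()
k=onz("wrist",313,243,.135); l=onz("wrist",314,225,.097); print(k,l, np.linalg.norm(onz("wrist",255,225,.097)-onz("wrist",373,225,.097)))
from scipy.spatial.transform import Rotation as R
q=o["tool_rot"]; print(R.from_quat([q[1],q[2],q[3],q[0]]).as_matrix().T@(k-o["eef_pos"]))
E
```

```text
[ 0.47930764 -0.25078848  0.135     ] [ 0.47902951 -0.25057497  0.097     ] 0.07556563475607954
[ 0.00579887 -0.00293953  0.10261448]
```

In the tool's units: 0.03 m is 0.05, 0.02 m is 0.0333.

>>> nudge_tcp(
  deltas=[
    [0.0033, -0.0025, 0.05, 0, 1],
    [0.0033, -0.0025, 0.05, 0, 1],
    [0.0017, 0, 0.0333, 0, 1],
    [0, 0, 0.02, 0, 1],
    [0, 0, 0.015, 0, 1],
    [0, 0, 0, 0, 1],
    [0, 0, 0, 0, 0.4],
    [0, 0, 0, 0, 0.3],
    [0, 0, 0, 0, 0.2],
    [0, 0, 0, 0, 0.1],
    [0, 0, 0, 0, 0.1],
    [0, 0, 0, 0, 0],
    [0, 0, 0, 0, 0],
    [0, 0, 0, 0, 0],
    [0, 0, 0, 0, 0],
  ],
  force=25,
)

```text
t: 4.8
eef_pos: [0.4799, -0.2531, 0.1375]
tool_rot: [0.0, -0.068, 0.998, -0.0]
contact_force: [-1.8, 1.4, 6.0]
gripper_width: 0.22
grasp_force: 24.5
```

In the tool's units: -0.015 m is -0.025, -0.01 m is -0.0167.

>>> nudge_tcp(
  deltas=[
    [0, 0, -0.0167, 0, 0],
    [0, 0, -0.025, 0, 0],
    [0, 0, -0.025, 0, 0],
    [0, 0, -0.0167, 0, 0],
    [0, 0, -0.0167, 0, 0],
    [0, 0, 0, 0, 0],
  ],
)

```text
t: 5.4
eef_pos: [0.4803, -0.2533, 0.1983]
tool_rot: [0.001, -0.069, 0.998, -0.0]
contact_force: [-0.1, -0.1, -0.7]
gripper_width: 0.217
grasp_force: 24.7
```

```bash
python3 - <<'E'
from h import *
o=sensors.get_obs();print(o["grasp_force"],o["gripper_width"]);cv2.imwrite("pics/s3.png",viewer.read_camera("scene")[220:400,120:360])
E
```

```text
24.715684133407194 0.21719012513335592
```

>>> nudge_tcp(
  deltas=[
    [-0.0177, 0.0583, 0, 0, 0],
    [-0.0177, 0.0583, 0, 0, 0],
    [-0.0177, 0.0583, 0, 0, 0],
    [-0.0177, 0.0583, 0, 0, 0],
    [-0.0177, 0.0583, 0, 0, 0],
    [-0.0177, 0.0583, 0, 0, 0],
    [-0.0177, 0.0583, 0, 0, 0],
    [0, 0, 0.0333, 0, 0],
    [0, 0, 0.05, 0, 0],
    [0, 0, 0.05, 0, 0],
    [0, 0, 0.05, 0, 0],
    [0, 0, 0.0333, 0, 0],
    [0, 0, 0.0167, 0, 0],
    [0, 0, 0, 0, 0],
    [0, 0, 0, 0, 0],
  ],
)

```text
t: 6.95
eef_pos: [0.52, -0.0002, 0.0574]
tool_rot: [0.0, -0.068, 0.998, -0.0]
contact_force: [0.6, -0.0, 0.5]
gripper_width: 0.22
grasp_force: 24.7
```

View pics/s3.png

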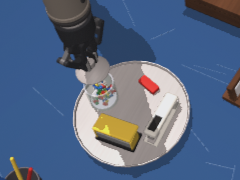

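The lid is in the gripper and the jar is still upright on the tray. Lowering gently.

In the tool's units: 0.004 m is 0.0067, 0.003 m is 0.005.

>>> nudge_tcp(
  deltas=[
    [0, 0, 0.0067, 0, 0],
    [0, 0, 0.005, 0, 0],
    [0, 0, 0.0033, 0, 0],
    [0, 0, 0, 0, 0],
  ],
)

```text
t: 7.35
eef_pos: [0.5195, -0.0001, 0.048]
tool_rot: [-0.0, -0.069, 0.998, 0.0]
contact_force: [-0.1, 0.1, -1.6]
gripper_width: 0.216
grasp_force: 24.8
```

>>> nudge_tcp(
  deltas=[
    [0, 0, 0.0017, 0, 0],
    [0, 0, 0.0017, 0, 0],
    [0, 0, 0, 0, 0],
  ],
)

```text
t: 7.65
eef_pos: [0.5196, -0.0001, 0.0459]
tool_rot: [-0.0, -0.069, 0.998, 0.0]
contact_force: [-0.0, 0.2, 0.3]
gripper_width: 0.217
grasp_force: 24.8
```

>>> nudge_tcp(
  deltas=[
    [0, 0, 0.0017, 0, 0],
    [0, 0, 0.0017, 0, 0],
    [0, 0, 0, 0, 0],
  ],
)

```text
t: 7.95
eef_pos: [0.5197, -0.0002, 0.0445]
tool_rot: [0.0, -0.068, 0.998, 0.0]
contact_force: [-2.2, 0.6, 6.2]
gripper_width: 0.218
grasp_force: 25.4
```

In the tool's units: -0.04 m is -0.0667, -0.03 m is -0.05.

>>> nudge_tcp(
  deltas=[
    [0, 0, 0, 0, 0.3],
    [0, 0, 0, 0, 0.5],
    [0, 0, 0, 0, 0.7],
    [0, 0, 0, 0, 1],
    [0, 0, 0, 0, 1],
    [0, 0, 0, 0, 1],
    [0, 0, 0, 0, 1],
    [0, 0, 0, 0, 1],
    [0, 0, -0.0167, 0, 1],
    [0, 0, -0.0333, 0, 1],
    [0, 0, -0.05, 0, 1],
    [0, 0, -0.0667, 0, 1],
    [0, 0, -0.0667, 0, 1],
    [0, 0, -0.05, 0, 1],
    [0, 0, 0, 0, 1],
    [0, 0, 0, 0, 1],
  ],
)

```text
t: 9.55
eef_pos: [0.5198, -0.0001, 0.2149]
tool_rot: [0.001, -0.069, 0.998, 0.0]
contact_force: [-1.0, 0.6, -0.5]
gripper_width: 1.004
grasp_force: 0.0
```

```bash
python3 - <<'E'
from h import *
cv2.imwrite("pics/w4.png",viewer.read_camera("wrist"))
E
```

```text
(no output)
```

View pics/w4.png

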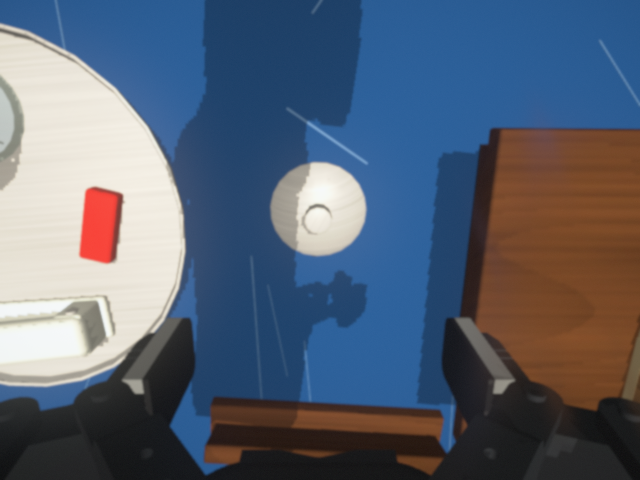

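Lid stands on the counter, knob up, at (318,210). Now to the rail's bare end.

In the tool's units: 0.0398 m is 0.0663, 0.03 m is 0.05.

>>> nudge_tcp(
  deltas=[
    [-0.0012, 0.0663, 0, 0, 1],
    [-0.0012, 0.0663, 0, 0, 1],
    [-0.0012, 0.0663, 0, 0, 1],
    [-0.0012, 0.0663, 0, 0, 1],
    [-0.0012, 0.0663, 0, 0, 1],
    [-0.0012, 0.0663, 0, 0, 1],
    [0, 0, 0.0333, 0, 1],
    [0, 0, 0.05, 0, 1],
    [0, 0, 0.05, 0, 1],
    [0, 0, 0.025, 0, 1],
    [0, 0, 0.0133, 0, 1],
    [0, 0, 0.0067, 0, 1],
    [0, 0, 0, 0, 1],
    [0, 0, 0, 0, 1],
  ],
)

```text
t: 11.0
eef_pos: [0.4916, 0.2372, 0.1076]
tool_rot: [0.0, -0.068, 0.998, 0.0]
contact_force: [0.5, 0.2, 0.4]
gripper_width: 1.0
grasp_force: 0.0
```

>>> nudge_tcp(
  deltas=[
    [0, 0, 0, 0, 0.7],
    [0, 0, 0, 0, 0.65],
    [0, 0, 0, 0, 0.6],
    [0, 0, 0, 0, 0.55],
    [0, 0, 0, 0, 0.5],
    [0, 0, 0, 0, 0.5],
    [0, 0, 0, 0, 0.5],
    [0, 0, 0, 0, 0.5],
  ],
  force=25,
)

```text
t: 11.8
eef_pos: [0.4913, 0.2371, 0.1076]
tool_rot: [0.0, -0.068, 0.998, 0.0]
contact_force: [-1.1, -0.8, 5.6]
gripper_width: 0.575
grasp_force: 26.0
```

```bash
python3 - <<'E'
from h import *
im=viewer.read_camera("wrist"); cv2.imwrite("pics/w5.png",im)
E
```

```text
(no output)
```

View pics/w5.png

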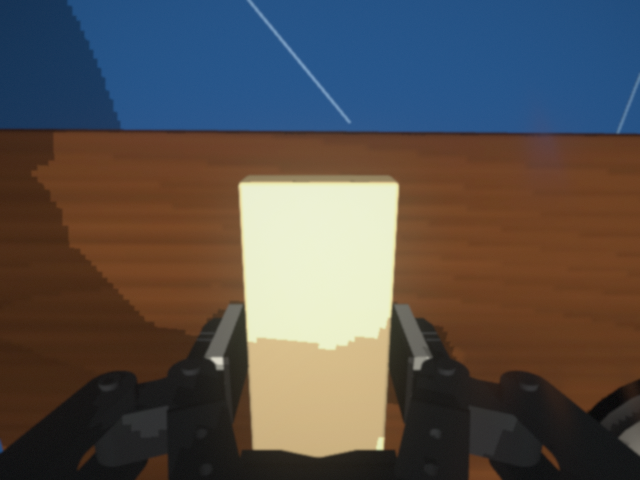

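Rail held (width 49 mm), tail edge at about row 181, riser near edge at row ~131. Sliding 0.090 first, then checking the rest.

```bash
python3 - <<'E'
from h import *
a=onz("wrist",319,181,.101);b=onz("wrist",319,131,.085);print("tail-near now",np.linalg.norm((a-b)[:2]),a,b)
E
```

```text
tail-near now 0.014069280535267317 [0.43627346 0.22971835 0.101     ] [0.42233367 0.22781387 0.085     ]
```

>>> nudge_tcp(
  deltas=[
    [-0.0067, 0, 0, 0, 0.5],
    [-0.0133, 0, 0, 0, 0.5],
    [-0.0167, 0, 0, 0, 0.5],
    [-0.0167, 0, 0, 0, 0.5],
    [-0.0167, 0, 0, 0, 0.5],
    [-0.0167, 0, 0, 0, 0.5],
    [-0.0167, 0, 0, 0, 0.5],
    [-0.0167, 0, 0, 0, 0.5],
    [-0.0167, 0, 0, 0, 0.5],
    [-0.01, 0, 0, 0, 0.5],
    [-0.0033, 0, 0, 0, 0.5],
    [0, 0, 0, 0, 0.5],
    [0, 0, 0, 0, 0.5],
    [0, 0, 0, 0, 0.5],
  ],
)

```text
t: 13.25
eef_pos: [0.5794, 0.2496, 0.1076]
tool_rot: [-0.001, -0.069, 0.998, 0.0]
contact_force: [-4.3, -0.3, 8.0]
gripper_width: 0.575
grasp_force: 26.3
```

```bash
python3 - <<'E'
from h import *
im=viewer.read_camera("wrist"); t=viewer.read_camera("top"); cv2.imwrite("pics/t6.png",t)
c=cv2.resize(t[150:310,160:290],None,fx=3.7,fy=3.7,interpolation=cv2.INTER_CUBIC)
o=np.zeros((595,800,3),np.uint8); o[:c.shape[0],:c.shape[1]]=c[:595]; w=im[:260,180:460]; w=cv2.resize(w,(300,279)); o[:279,490:790]=w
cv2.imwrite("pics/w6.png",o); cv2.imwrite("pics/w6full.png",im)
E
```

```text
(no output)
```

View pics/w6.png

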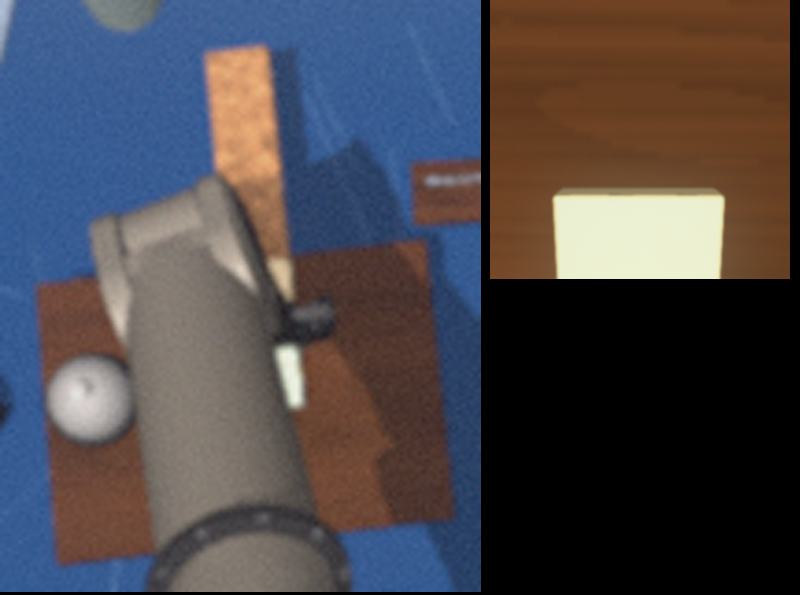

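No slip: the tail is still at row ~181, and the joint in the top view is at crop (283,260), with the edge line through (215,266) and (297,257). About 6 mm remain.

In the tool's units: -0.002 m is -0.0033, -0.0018 m is -0.003.

>>> nudge_tcp(
  deltas=[
    [-0.0033, 0, 0, 0, 0.5],
    [-0.0033, 0, 0, 0, 0.5],
    [-0.003, 0, 0, 0, 0.5],
    [0, 0, 0, 0, 0.5],
    [0, 0, 0, 0, 0.5],
    [0, 0, 0, 0, 0.5],
  ],
)

```text
t: 13.95
eef_pos: [0.5848, 0.2504, 0.1076]
tool_rot: [-0.001, -0.069, 0.998, 0.0]
contact_force: [-6.5, -0.3, 9.6]
gripper_width: 0.576
grasp_force: 26.4
```

```bash
python3 - <<'E'
from h import *
s=viewer.read_camera("scene"); cv2.imwrite("pics/s7f.png",s)
c=cv2.resize(s[130:265,285:465],None,fx=4.4,fy=4.4,interpolation=cv2.INTER_CUBIC); cv2.imwrite("pics/s7.png",c)
E
```

```text
(no output)
```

View pics/s7.png

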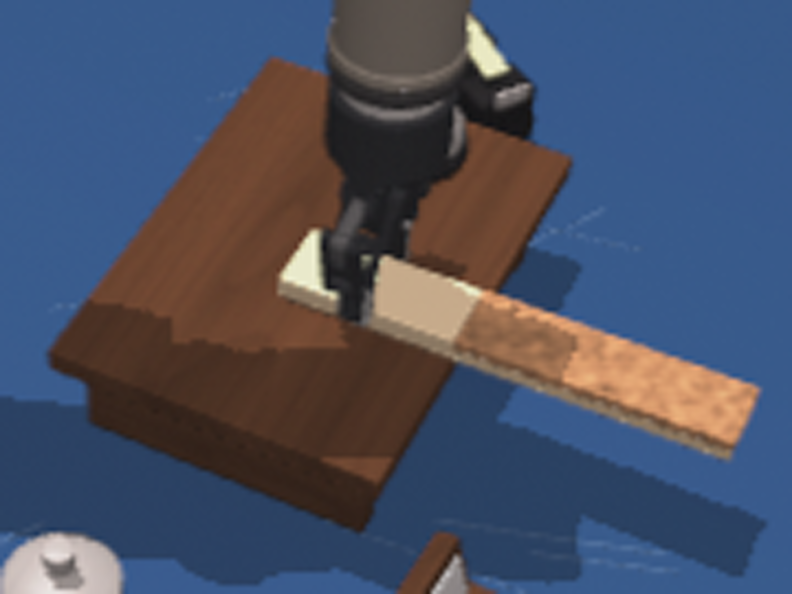

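Scene crop: joint corners (482,290),(457,347); riser far edge upper corners (572,159),(379,483); rail lies flat, lid stands at lower left.

```bash
python3 - <<'E'
from h import *
def S(x,y,z): return onz("scene",285+x/4.4,130+y/4.4,z)[:2]
def T(x,y,z): return onz("top",160+x/3.7,150+y/3.7,z)[:2]
ax=np.array([np.cos(.138),np.sin(.138)])
for n,e,j in(("scene",[S(572,159,.085),S(379,483,.085)],[S(482,290,.101),S(457,347,.101)]),("top(-5.4mm)",[T(38,286,.085),T(427,240,.085)],[T(283,260,.101)])):
    print(n,np.round(e,4).tolist(),np.round(j,4).tolist(),np.linalg.norm(e[0]-e[1]),"joint-edge",(np.mean(j,0)-np.mean(e,0))@ax)
E
```

```text
scene [[0.6297, 0.4357], [0.6702, 0.1227]] [[0.6472, 0.2805], [0.6589, 0.2297]] 0.315639580135274 joint-edge -0.0002519813461723965
top(-5.4mm) [[0.6255, 0.4378], [0.6678, 0.1216]] [[0.6464, 0.2362]] 0.31896387833969464 joint-edge -0.006267991664408315
```

In the tool's units: 0.0005 m is 0.0008.

>>> nudge_tcp(
  deltas=[
    [0, 0, 0, 0, 0.5],
    [0, 0, 0, 0, 0.5],
    [0, 0, 0.0008, 0, 0.5],
    [0, 0, 0.0008, 0, 0.5],
    [0, 0, 0, 0, 0.5],
    [0, 0, 0, 0, 0.5],
    [0, 0, 0, 0, 0.5],
  ],
  force=40,
)

```text
t: 14.7
eef_pos: [0.5848, 0.2504, 0.1076]
tool_rot: [-0.001, -0.069, 0.998, 0.0]
contact_force: [-9.6, -1.2, 17.8]
gripper_width: 0.57
grasp_force: 41.4
```

```bash
python3 - <<'E'
from station import bot, viewer, sensors
print(bot.hand_in())
E
```

```text
the job is handed in; nothing more can be done
None
```

The job is handed in at 14.7 s without a verdict shown: the lid stands knob up on the counter, and the rail is held flat on the riser and square to the far edge, with its cork joint about 1 mm or less from it by the last camera checks.

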